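Shut and latch the guard of the pressure-test unit

TASK

The gauge is mounted for its pressure test, but the guard in front of it still stands open. Swing the mesh gate fully shut with its latch bar lifted over the keeper, and let the bar drop home into the keeper's notch so that the gate is latched. Leave the grease tin and the brass elbow where they stand.

Things in the scene. Friction and masses are not known exactly. Their poses are not given: they have to be found in the camera images.
- test_unit: pressure-test unit, fixed: grey steel housing (120 deep in x, 180 wide in y, 98 high) with a mesh guard cage of the same footprint on top (98 to 250 mm above the bench) round an upright pressure gauge. Origin: centre of its underside; z up; the gate is on its -x side, the front; its y points to the left of someone facing the front.
- gate_hinge (a point): point on the gate's upright hinge axis, on the left front post, 216 mm above the bench, at (-67, 84, 216) mm in the unit's frame; does not move, same axes as the unit. The gate is a mesh frame 156 mm wide, 10 mm thick, 104 to 246 mm above the bench.
- keeper_notch (a point): where the seated bar's middle lies in the keeper, at (-80, -84, 216) mm in the unit's frame. The keeper is a steel U, open at the top, 14 mm wide along y, on the right front post: slot 16 mm along x, front lip 8 mm thick, its top 12 mm above this point, slot floor 11 mm below. No ramp: a bar that is down meets the lip and stops the gate at about 0.12.
- lift_knob (a point): middle of the bar's round lifting knob: black, level, 16 mm across, 36 mm long between 22 mm collars, sticking out of the bar's front at right angles to the gate; graspable from above. x along the knob towards the gate, y along the bar towards its pivot. Bar down: 216 mm above the bench, 120 mm along the gate from the hinge axis and 40 mm in front of it.
- bar_pivot (a point): centre of the latch bar's pivot bolt, which is level, at right angles to the gate and moves with the gate: 216 mm above the bench, 45 mm along the gate from the hinge axis, 13 mm in front of it. The knob is 75 mm and the keeper 123 mm from it along the bar. Axes as the gate: y along the gate towards the hinge, x from front to back.
- gate (a joint): gate angle, rad: 0 fully shut (a stop), grows as the free edge swings out to the front, clockwise seen from above: from the hinge the gate points along (-sin, -cos) of this angle in the unit's x, y. Starts at 0.35 to 0.7. Light (0.5 to 1 kg), slight friction, stays where it is left.
- latch_bar (a joint): latch bar angle, rad: 0 level (on its stop, and when seated in the keeper), grows to 1.0 as the knob end is lifted. Flat steel bar 160 x 16 x 8 mm turning in a plane parallel to the gate, 13 mm in front of it. About 2 N at the knob lifts it; it falls back when let go. It clears the keeper's lip when raised by 0.18 or more.
- grease_tin: grease tin with a press lid, 69 mm across, 81 mm high, standing on the bench; a bystander. Origin at the centre of its underside.
- brass_elbow: brass hose elbow, 61 x 60 x 23 mm, lying on the bench; a bystander. Origin at the middle of its underside.

How it is judged:
By the outcome, as a careful person would: the job done as asked, in the order asked, and still so for the second after the job is handed in, with the robot touching nothing.
It also fails if it takes over 38 s, if anything falls off the work surface, if the arm or the gripper's body presses on something with over 40 N, if the wrist force passes 120 N, or if a joint passes its speed limit or range.

ROBOT

A 6-joint arm with a two-finger parallel gripper is mounted at the origin on the work surface; the furniture and walls round the work are solid. World frame = base frame: x ahead of the robot, y to its left, z up, the work surface at z = 0. Lengths are in m, angles in degrees, forces in N, time in s.
With the tool pointing down it reaches from about 0.35 to 0.775 m from the base axis. Payload 7.3 kg.
Tool frame: the origin (TCP) lies at the very end of the fingers, on their centre line; the grasp point (between the pads) lies 19 mm behind it; z points along the fingers, y is the line along which they close (so a half turn about z gives the same grasp; the last joint's range is limited). The gripper opens to 92 mm and grips with 3 to 60 N. Pads are 19 mm wide; open, the fingers measure 130 mm over their backs; the gripper's body (75 mm by 190 mm) begins 47 mm behind the grasp point.
Start: joints at [-8.365, 19.595, 87.324, -0, 73.075, -8.365], TCP at [0.525, 0, 0.227] pointing down, gripper open.
Joint ranges: [-145.02, 145.02], [-44.19, 115.74], [2.07, 154.8], [-57.11, 237.11], [16.16, 152.29], [-177.93, 177.93]. Speed limits (degrees/s): [147.25, 147.25, 180, 180, 180, 180].

INTERFACE

Orientations are given as [roll, pitch, yaw] about the fixed x, y, z axes, in that order (R = Rz(yaw) Ry(pitch) Rx(roll)).
In Python, from station import manip gives the robot as it stands. The module is installed in compiled form; this text tells all that it offers.
- The arm moves only by the tool drive_tool, never from a script. Its argument "targets" is a list of rows, each a list of 3 entries, a list of its own where there are three numbers: the shift along the world's x, y, z in cm, then the turn, a rotation vector about the world's x, y, z in rad, then the opening, from 0 (shut) to 1 (fully open). A call has 1 to 5 rows; each row is the pose to reach, as a shift and turn from the pose commanded when the call began; what a row does not reach only later rows make up. A row lasts 1/12 s, in which the tool goes at most 41.7 mm and 7.16 degrees, less where a joint would pass 70% of its speed; a pose out of reach is approached as far as the arm can. A call with a gripper value outside its range is refused whole. The fingers move at their own pace and stop on an object; the grip force is fixed at half the most. Time passes only in rows, so rows that repeat a pose let the fingers close. It gives the time, the measured TCP pose, the force, the opening and the grip force at its end, in the units of the state.
- manip.observe(): the state, without advancing time (a new reading comes with each control period).
- manip.get_image(name): name is "scene" or "side" or "wrist"; returns a dict with "frame" (480x640x3 uint8, red, green, blue), "fx", "fy", "cx", "cy" (pixels), "rvec" (rotation vector, rad) and "tvec" (3), from world to camera coordinates, as OpenCV has them. Camera axes: x right, y down, z forward; pixel columns grow to the right and rows downward; lengths in m; the calibration is good to about 2 mm. The wrist camera is an equidistant fisheye: a pixel r from the principal point sees the ray r / f radians off the axis. A picture is of the moment at which its call begins. There is no depth.
- manip.finish_job(): hands the job in; it is judged then, once.
The state is a dict: "time": time; "qpos": joint angles; "dq": joint speeds; "effort": joint torques, N m; "tool_pos": TCP position; "orientation": TCP orientation; "force": force on the tool from outside, world axes, zero at the start; "ft_torque": the same for the moment, N m; "finger_gap": opening from 0.0 (shut) to 1.0 (fully open); "finger_force": force on a finger pad.
Only numpy, scipy, OpenCV 4.12 (cv2) and the standard library are available. Lean on these libraries where they do the work, as an engineer would, in place of code of your own. Each camera call takes 0.05 s, during which the arm holds its last target. There are 200 camera calls.

## Working session

There is one attempt and no reset: what is moved stays moved. The work goes in short steps, Python scripts to look and compute and a tool call to move; the robot and the scene stay as the last step left them, time stands still between calls to the robot, and variables do not carry over. Pictures are saved under pics/ and viewed, at most 10 in all, crops included, and the job is handed in when it is done.

Besides the shell and the picture viewer there is one more tool, called as a command line: name --argument value ..., lists and objects as JSON in quotes. drive_tool: Moves the arm, as the interface text tells. Its arguments: {"type":"object","properties":{"targets":{"type":"array"}},"required":["targets"]}

```bash
mkdir -p pics
cat > h.py <<'E'
import numpy as np, cv2
from station import manip
def shot(n,f):
    d=manip.get_image(n); cv2.imwrite(f,cv2.cvtColor(d["frame"],cv2.COLOR_RGB2BGR)); return d
def P(d):
    R=cv2.Rodrigues(np.array(d["rvec"],float))[0]; t=np.array(d["tvec"],float).ravel(); return R,t
def ray(d,u,v,fish=False):
    R,t=P(d); x=(u-d["cx"])/d["fx"]; y=(v-d["cy"])/d["fy"]
    if fish:
        r=np.hypot(x,y); k=np.sin(r)/max(r,1e-9); c=np.array([x*k,y*k,np.cos(r)])
    else: c=np.array([x,y,1.])
    w=R.T@c; return -R.T@t, w/np.linalg.norm(w)
def onz(d,u,v,z,fish=False):
    o,w=ray(d,u,v,fish); return o+w*(z-o[2])/w[2]
def tri(rs):
    A=0;b=0
    for o,w in rs:
        M=np.eye(3)-np.outer(w,w); A=A+M; b=b+M@o
    x=np.linalg.solve(A,b); return x,[np.linalg.norm((np.eye(3)-np.outer(w,w))@(x-o)) for o,w in rs]
def proj(d,X):
    R,t=P(d); c=R@np.asarray(X,float)+t; return d["cx"]+d["fx"]*c[0]/c[2], d["cy"]+d["fy"]*c[1]/c[2]
E
python3 - <<'E'
from h import *
import pickle
D={n:shot(n,f"pics/{n}0.png") for n in("scene","side","wrist")}
pickle.dump(D,open("d0.pkl","wb"))
for n,d in D.items(): print(n,d["fx"],-P(d)[0].T@P(d)[1])
print(manip.observe())
E
```

```text
scene 542.0118449947141 [0.99301784 0.04556899 0.88165993]
side 613.5769428310147 [1.20897223 0.20175977 0.54597784]
wrist 371.64829954431775 [0.52521259 0.06869633 0.38471295]
{'time': 0.15, 'qpos': array([-8.36390541e+00,  1.96274883e+01,  8.73644977e+01,  9.75108520e-04,
        7.30750010e+01, -8.36429981e+00]), 'dq': array([-0.01273597, -0.05235288, -0.16966108,  0.03896668, -0.04018392,
        0.0627405 ]), 'effort': array([ 7.52666965e-04, -4.31470585e+01, -2.44352603e+01,  7.18239485e-02,
        5.38185902e-02, -1.32920518e-04]), 'tool_pos': array([5.24695003e-01, 8.40488011e-05, 2.26203584e-01]), 'orientation': array([-1.79933861e+02, -1.06669796e-02,  9.00001038e+01]), 'force': array([ 0.61992035,  0.12858038, -0.77567319]), 'ft_torque': array([-0.0380209 ,  0.0201955 ,  0.01928232]), 'finger_force': 0.0, 'finger_gap': 0.9986465871044479}
```

View pics/scene0.png

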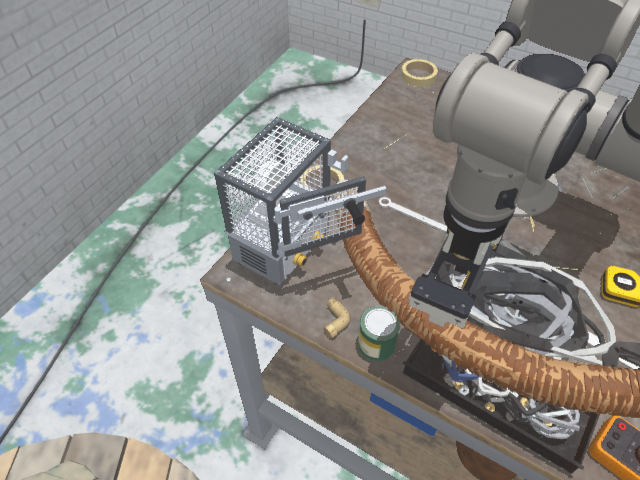

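View pics/side0.png

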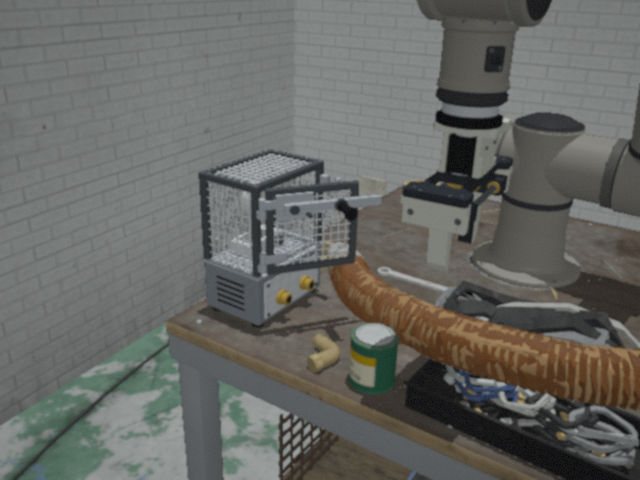

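View pics/wrist0.png

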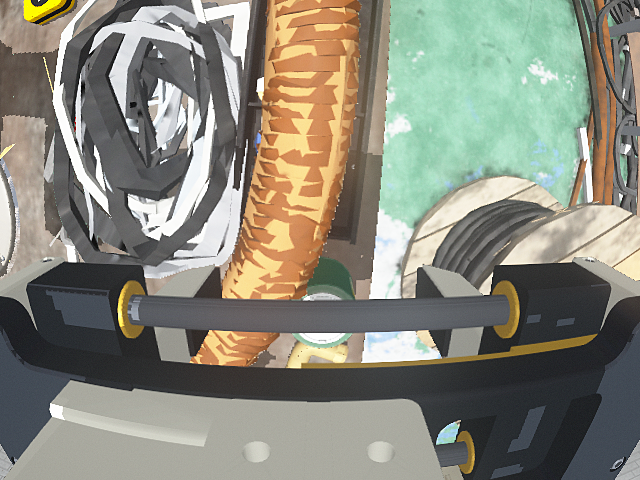

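The scene view shows the unit's cage at about (272,175) and the open gate with its knob near (355,210). The side view has the knob near (346,209), and the elbow and tin stand in front of the gate. I'll zoom in to get exact pixels.

Run:
```python
from h import *
a=cv2.imread("pics/scene0.png")[110:290,205:405]; b=cv2.imread("pics/side0.png")[140:320,195:395]
cv2.imwrite("pics/c0.png",np.hstack([cv2.resize(x,None,fx=2,fy=2,interpolation=2)for x in(a,b)])[:,:800])
cv2.imwrite("pics/c0.png",np.hstack([cv2.resize(x,(400,360),interpolation=2) for x in (a,b)]))
import pickle
D=pickle.load(open("d0.pkl","rb"));s,t=D["scene"],D["side"]
for p in[(216,172),(275,120),(330,143),(272,190)]: print("top",onz(s,*p,.25))
for p in[(202,173),(273,151),(324,163),(254,186)]: print("topside",onz(t,*p,.25))
print("knob",tri([ray(s,355,210),ray(t,346,209)]))
print("tin top",onz(s,380,322,.081),onz(t,374,333,.081),"elbow",onz(s,337,318,.012))
print("hose",tri([ray(s,352,215),ray(t,340,262)]))
```

```text
top [ 0.49213535 -0.42858393  0.25      ]
top [ 0.3267715  -0.41461603  0.25      ]
top [ 0.33489593 -0.29549476  0.25      ]
top [ 0.48315538 -0.32383055  0.25      ]
topside [ 0.50142765 -0.41926263  0.25      ]
topside [ 0.33222011 -0.40024505  0.25      ]
topside [ 0.34449283 -0.28857933  0.25      ]
topside [ 0.506894   -0.31496385  0.25      ]
knob (array([ 0.4269662 , -0.19981958,  0.21264332]), [np.float64(0.0010213936576065512), np.float64(0.0010213936576064008)])
tin top [ 0.52636919 -0.09518606  0.081     ] [ 0.52956215 -0.09552493  0.081     ] elbow [ 0.51639472 -0.1811588   0.012     ]
hose (array([ 0.31959857, -0.2572231 ,  0.06438984]), [np.float64(0.005897437583997541), np.float64(0.0058974375839975736)])
```

View pics/c0.png

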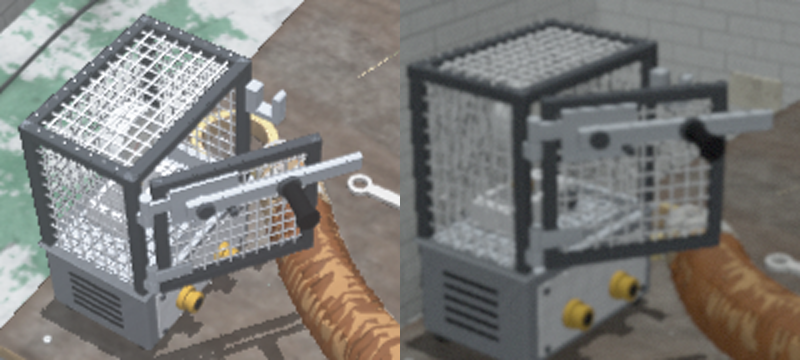

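```bash
cat > geo.py <<'E'
from h import *
def U(p,X):  # unit->world, mm
    c,s=np.cos(p[2]),np.sin(p[2]); X=np.array(X)/1000
    return np.array([p[0]+c*X[0]-s*X[1],p[1]+s*X[0]+c*X[1],X[2]])
def gp(p,a,along,front,z):
    return U(p,[-67-along*np.sin(a)-front*np.cos(a),84-along*np.cos(a)+front*np.sin(a),z])
def knob(p,a,b): # lift b
    return gp(p,a,45+75*np.cos(b),40,216+75*np.sin(b))
E
python3 - <<'E'
from geo import *
import pickle
from scipy.optimize import least_squares
D=pickle.load(open("d0.pkl","rb"));s,t=D["scene"],D["side"]
C=[(60,90,250),(60,-90,250),(-60,-90,250),(-60,90,250)]
S=[(216,174),(277.5,118.5),(330,142.5),(271.5,200)];T=[(200,176),(270,151),(322.5,162.5),(256.5,187.5)]
kx,r=tri([ray(s,354.5,211.5),ray(t,346.5,210.5)]);print("knob",kx,r)
tip,r=tri([ray(s,205+181,110+79.5),ray(t,195+186,140+60)]);print("tip",tip,r)
f=lambda p:np.concatenate([np.subtract(proj(d,U(p,c)),q) for d,Q in((s,S),(t,T)) for c,q in zip(C,Q)])
o=least_squares(f,[.42,-.36,-1.57]);p=o.x;print(p,np.degrees(p[2]),np.round(o.fun,1))
h=gp(p,0,0,0,216);print("hinge",h,"keeper",U(p,[-80,-84,216]))
g=least_squares(lambda a:(knob(p,a[0],0)-kx),[.5]);print("a",g.x,g.fun*1000)
a=g.x[0];print("bar tip model",gp(p,a,45+123,13,216), "knob model",knob(p,a,0))
pickle.dump((p,a),open("g.pkl","wb"))
E
```

```text
knob [ 0.42834437 -0.19905908  0.21073725] [np.float64(0.0002011866899120279), np.float64(0.00020118668991209556)]
tip [ 0.35635176 -0.17423958  0.21108785] [np.float64(0.0007293115862450244), np.float64(0.0007293115862450238)]
[ 0.41453568 -0.36153917 -1.64256903] -94.11227292746017 [-2.4  1.  -0.8 -0.4  1.7 -1.3  0.4  3.4 -1.6 -4.2 -0.1 -2.7  2.6 -2.3
  0.6 -0.4]
hinge [ 0.50312406 -0.3007354   0.216     ] keeper [ 0.33648883 -0.2757214   0.216     ]
a [0.54313715] [-0.16396304  0.22288666  5.26275214]
bar tip model [ 0.37339689 -0.1932      0.216     ] knob model [ 0.4281804  -0.19883619  0.216     ]
```

Measured knob height is 211 mm against 216 given, and the bar tip agrees to about 2°, so the fit is good enough for the approach. The gate is at about 0.54 rad. I'll move above the knob with the fingers aligned along the bar.

drive_tool --targets '[[[0,-2,3.5],[0,0,-0.12],0.55],[[-2,-5.5,5],[0,0,-0.24],0.55],[[-4.3,-9,5],[0,0,-0.36],0.55],[[-6.3,-12.5,5],[0,0,-0.48],0.55],[[-8,-16,5],[0,0,-0.6],0.55]]'

```text
time: 0.57
tool_pos: [0.4435, -0.161, 0.2769]
orientation: [180.0, 0.0, 55.3]
force: [0.9, 0.0, -0.4]
finger_gap: 0.686
finger_force: 0.0
```

drive_tool --targets '[[[-1.7,-3.9,0],[0,0,0],0.55],[[-1.7,-3.9,0],[0,0,0],0.55],[[-1.7,-3.9,0],[0,0,0],0.55]]'

```text
time: 0.82
tool_pos: [0.4271, -0.2007, 0.2765]
orientation: [-180.0, -0.0, 55.4]
force: [0.3, 0.3, 1.1]
finger_gap: 0.557
finger_force: 0.0
```

Run:
```python
from h import *
import pickle
D={n:shot(n,f"pics/{n}1.png") for n in("scene","side","wrist")}
pickle.dump(D,open("d1.pkl","wb"))
o=manip.observe();print(o["time"],o["tool_pos"],o["orientation"],o["finger_gap"])
im=[cv2.imread(f"pics/{n}1.png") for n in("scene","side")]
c=[cv2.resize(im[0][110:260,255:455],(400,300)),cv2.resize(im[1][110:260,245:445],(400,300))]
w=cv2.resize(cv2.imread("pics/wrist1.png"),(400,300))
cv2.imwrite("pics/c1.png",np.vstack([np.hstack(c),np.hstack([w,w*0])]))
```

```text
0.9667 [ 0.42839744 -0.19797064  0.27658482] [-1.79977904e+02 -2.79695830e-02  5.56910468e+01] 0.547106773594366
```

View pics/c1.png

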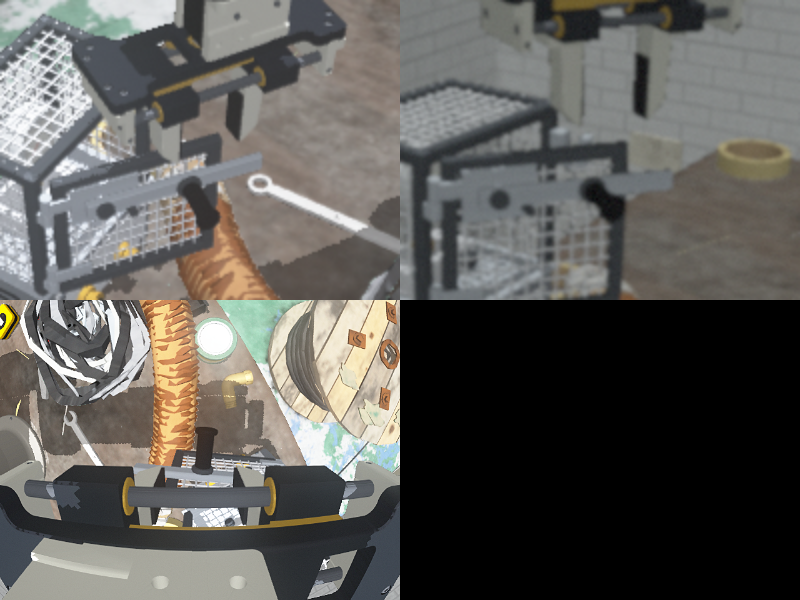

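The fingers straddle the knob line. In the wrist view the knob's outer end is at about (328,213) and its inner end is around (325,270), full-size pixels. I'll check it with a ray cast.

Run:
```python
from geo import *
import pickle
D=pickle.load(open("d1.pkl","rb"));p,a=pickle.load(open("g.pkl","rb"))
w=D["wrist"]
im=w["frame"].astype(int); 
m=((im.max(2)<70)).astype(np.uint8); m[:, :290]=0; m[:,365:]=0; m[:190]=0; m[262:]=0
for v in range(205,262,8):
    x=np.flatnonzero(m[v]); print(v,x.min() if len(x) else None,x.max() if len(x) else None, onz(w,x.mean(),v,.216,True) if len(x) else '')
s,t=D["scene"],D["side"]
print("side/scene knob outer,inner",*[tri([ray(s,255+q[0]/2,110+q[1]/2),ray(t,245+(r[0]-400)/2,110+r[1]/2)]) for q,r in(((207,217),(610,207)),((190,185),(592,188)))])
for f in(22,40,58): print(f,gp(p,a,120,f,216))
```

```text
205 313 342 [ 0.44829561 -0.1792195   0.216     ]
213 315 347 [ 0.44728142 -0.18447442  0.216     ]
221 317 341 [ 0.44350975 -0.18789652  0.216     ]
229 316 340 [ 0.4402045  -0.19169815  0.216     ]
237 315 339 [ 0.43686425 -0.19554281  0.216     ]
245 314 345 [ 0.43408751 -0.19984858  0.216     ]
253 291 340 [ 0.42963736 -0.20308634  0.216     ]
261 312 337 [ 0.42685219 -0.20755693  0.216     ]
side/scene knob outer,inner (array([ 0.44126724, -0.18585749,  0.21290443]), [np.float64(0.0006058237508871012), np.float64(0.0006058237508870099)]) (array([ 0.41743413, -0.21393688,  0.21489443]), [np.float64(0.0009039251052864548), np.float64(0.0009039251052864523)])
22 [ 0.41779647 -0.21353905  0.216     ]
40 [ 0.4281804  -0.19883619  0.216     ]
58 [ 0.43856433 -0.18413333  0.216     ]
```

Wrist, scene/side and model agree to a few mm: the knob's middle is at about (0.431, -0.199, 0.216). Going down to it and closing.

drive_tool --targets '[[[0.3,-0.1,-3],[0,0,0],0.55],[[0.3,-0.1,-5.5],[0,0,0],0.55],[[0.3,-0.1,-7.8],[0,0,0],0.55],[[0.3,-0.1,-7.8],[0,0,0],0.4],[[0.3,-0.1,-7.8],[0,0,0],0.35]]'

```text
time: 1.38
tool_pos: [0.4312, -0.1985, 0.1984]
orientation: [-179.9, -0.0, 55.8]
force: [0.5, -0.5, 0.2]
finger_gap: 0.455
finger_force: 0.0
```

drive_tool --targets '[[[0,0,0],[0,0,0],0.25],[[0,0,0],[0,0,0],0.2],[[0,0,0],[0,0,0],0.15],[[0,0,0],[0,0,0],0.1]]'

```text
time: 1.72
tool_pos: [0.4321, -0.2009, 0.2]
orientation: [179.7, 0.0, 55.6]
force: [-1.6, -1.8, 0.1]
finger_gap: 0.167
finger_force: 30.1
```

Knob gripped (15.4 mm gap, 30 N). Now I'll lift the bar by about 0.33 rad.

drive_tool --targets '[[[0,0,0.6],[0,0,0],0.1],[[0.1,-0.05,1.2],[0,0,0],0.1],[[0.2,-0.1,1.8],[0,0,0],0.1],[[0.3,-0.2,2.4],[0,0,0],0.1],[[0.3,-0.2,2.4],[0,0,0],0.1]]'

```text
time: 2.13
tool_pos: [0.4339, -0.2033, 0.2236]
orientation: [179.9, 0.1, 55.6]
force: [-1.0, -5.8, -4.7]
finger_gap: 0.172
finger_force: 30.1
```

Run:
```python
from geo import *
import pickle
p,a=pickle.load(open("g.pkl","rb"))
D={n:shot(n,f"pics/{n}2.png") for n in("scene","side")}
o=manip.observe();T=o["tool_pos"];print(T,o["orientation"],o["force"],o["ft_torque"])
h=gp(p,0,0,0,216)
for th in np.arange(0,.62,.06):
    r=T[:2]-h[:2];c,s=np.cos(th),np.sin(th)
    print(round(th,2),np.round(100*(np.array([c*r[0]-s*r[1],s*r[0]+c*r[1]])-r),2))
im=[cv2.imread(f"pics/{n}2.png") for n in("scene","side")]
cv2.imwrite("pics/c2.png",np.hstack([cv2.resize(im[0][110:260,205:405],(400,300)),cv2.resize(im[1][110:260,195:395],(400,300))]))
```

```text
[ 0.43384481 -0.20304173  0.22280589] [1.79935051e+02 8.63468005e-02 5.55637622e+01] [-0.20350409 -5.76524435 -3.83266204] [-0.93452006  0.24404789 -0.41623017]
0.0 [0. 0.]
0.06 [-0.57 -0.43]
0.12 [-1.12 -0.9 ]
0.18 [-1.64 -1.4 ]
0.24 [-2.12 -1.93]
0.3 [-2.58 -2.48]
0.36 [-3.   -3.07]
0.42 [-3.38 -3.67]
0.48 [-3.73 -4.3 ]
0.54 [-4.04 -4.95]
0.6 [-4.31 -5.62]
```

View pics/c2.png

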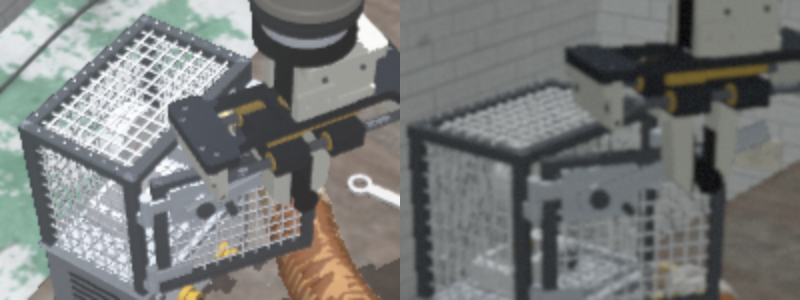

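The bar is visibly raised, and the knob is held at about (305,195) in the left half of the picture. Now I'll swing the gate along the arc.

drive_tool --targets '[[[-0.57,-0.43,0],[0,0,0.06],0.1],[[-1.12,-0.9,0],[0,0,0.12],0.1],[[-1.64,-1.4,0],[0,0,0.18],0.1],[[-2.12,-1.93,0],[0,0,0.24],0.1],[[-2.12,-1.93,0],[0,0,0.24],0.1]]'

```text
time: 2.65
tool_pos: [0.4116, -0.2223, 0.2226]
orientation: [-179.9, 0.1, 69.5]
force: [-1.7, -3.5, -3.4]
finger_gap: 0.171
finger_force: 30.1
```

drive_tool --targets '[[[-0.46,-0.55,0],[0,0,0.06],0.1],[[-0.88,-1.14,0],[0,0,0.12],0.1],[[-1.26,-1.74,0],[0,0,0.18],0.1],[[-1.61,-2.37,0],[0,0,0.24],0.1],[[-1.61,-2.37,0],[0,0,0.24],0.1]]'

```text
time: 3.07
tool_pos: [0.395, -0.2455, 0.2225]
orientation: [-179.8, -0.0, 83.2]
force: [-5.6, -1.9, -0.1]
finger_gap: 0.171
finger_force: 30.3
```

drive_tool --targets '[[[-0.2,-0.33,0],[0,0,0.025],0.1],[[-0.35,-0.65,0],[0,0,0.045],0.1],[[-0.4,-0.85,0],[0,0,0.05],0.1],[[-0.4,-0.85,0],[0,0,0.05],0.1]]'

```text
time: 3.4
tool_pos: [0.3912, -0.2531, 0.2223]
orientation: [-179.8, -0.1, 85.9]
force: [-5.5, 0.4, -0.3]
finger_gap: 0.168
finger_force: 29.7
```

drive_tool --targets '[[[-0.05,-0.2,0],[0,0,0],0.1],[[-0.1,-0.4,0],[0,0,0.01],0.1],[[-0.1,-0.4,0],[0,0,0.01],0.1]]'

```text
time: 3.65
tool_pos: [0.3897, -0.2563, 0.2221]
orientation: [-179.7, -0.2, 86.5]
force: [-8.8, 2.2, 0.4]
finger_gap: 0.163
finger_force: 29.4
```

drive_tool --targets '[[[-0.05,-0.2,0],[0,0,0],0.1],[[-0.05,-0.4,0],[0,0,0],0.1],[[-0.05,-0.4,0],[0,0,0],0.1]]'

```text
time: 3.9
tool_pos: [0.3884, -0.2594, 0.2219]
orientation: [-179.6, -0.3, 86.6]
force: [-10.4, 4.0, 1.3]
finger_gap: 0.162
finger_force: 29.6
```

Run:
```python
from geo import *
D={n:shot(n,f"pics/{n}3.png") for n in("scene","side")}
o=manip.observe();print(o["tool_pos"],o["orientation"],o["force"],o["ft_torque"])
im=[cv2.imread(f"pics/{n}3.png") for n in("scene","side")]
cv2.imwrite("pics/c3.png",np.hstack([cv2.resize(im[0][110:260,205:405],(400,300),interpolation=2),cv2.resize(im[1][110:260,195:395],(400,300),interpolation=2)]))
```

```text
[ 0.38842973 -0.25929473  0.22185687] [-179.59825206   -0.26216043   86.54945733] [-9.15689122  3.11602117  0.39111947] [0.7125501  1.72042644 0.02428688]
```

View pics/c3.png

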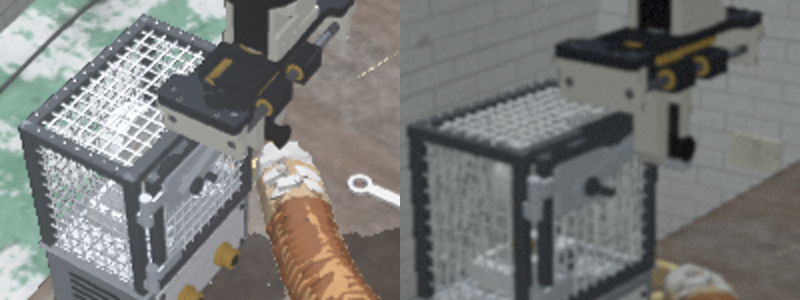

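The gate is almost shut and the forces are still small, so I'll keep pressing, easing the sideways load.

drive_tool --targets '[[[-0.15,-0.2,0],[0,0,0],0.1],[[-0.2,-0.4,0],[0,0,0],0.1],[[-0.2,-0.4,0],[0,0,0],0.1]]'

```text
time: 4.25
tool_pos: [0.3877, -0.2609, 0.2215]
orientation: [-179.7, -0.6, 86.6]
force: [-3.9, 14.0, 0.2]
finger_gap: 0.163
finger_force: 29.8
```

drive_tool --targets '[[[-0.1,-0.2,0],[0,0,0],0.1],[[-0.1,-0.4,0],[0,0,0],0.1],[[-0.1,-0.4,0],[0,0,0],0.1]]'

```text
time: 4.5
tool_pos: [0.3874, -0.2613, 0.2208]
orientation: [-179.7, -1.0, 86.6]
force: [1.3, 27.1, -0.4]
finger_gap: 0.162
finger_force: 30.0
```

The gate is against its stop (27 N). I'll lower the bar while keeping light pressure.

drive_tool --targets '[[[-0.05,0.2,-0.6],[0,0,0],0.1],[[-0.15,0.2,-1.2],[0,0,0],0.1],[[-0.25,0.2,-1.8],[0,0,0],0.1],[[-0.3,0.2,-2.2],[0,0,0],0.1],[[-0.3,0.2,-2.2],[0,0,0],0.1]]'

```text
time: 4.92
tool_pos: [0.385, -0.262, 0.2003]
orientation: [-179.9, -0.6, 86.5]
force: [1.5, 18.2, 2.6]
finger_gap: 0.161
finger_force: 30.1
```

drive_tool --targets '[[[0,0.1,-0.1],[0,0,0],0.2],[[0,0.2,-0.1],[0,0,0],0.33],[[0,0.2,-0.1],[0,0,0],0.36],[[0,0.3,-0.1],[0,0,0],0.36],[[0,0.3,-0.1],[0,0,0],0.36]]'

```text
time: 5.33
tool_pos: [0.3853, -0.2648, 0.1999]
orientation: [180.0, 0.0, 86.6]
force: [0.7, -0.1, -0.1]
finger_gap: 0.354
finger_force: 0.0
```

drive_tool --targets '[[[0,0,2],[0,0,0],0.36],[[0,0,4.5],[0,0,0],0.36],[[0,0,8],[0,0,0],0.36],[[0,4,9],[0,0,0],0.36],[[0,8,9],[0,0,0],0.36]]'

```text
time: 5.75
tool_pos: [0.3863, -0.1861, 0.2926]
orientation: [179.7, 0.2, 86.3]
force: [1.0, 0.6, -0.5]
finger_gap: 0.364
finger_force: 0.0
```

drive_tool --targets '[[[2,3.5,0],[0,0,0],0.5],[[4,7,0],[0,0,0],0.5],[[6,10.5,0],[0,0,0],0.5],[[6,10.5,0],[0,0,0],0.5]]'

```text
time: 6.08
tool_pos: [0.4475, -0.0743, 0.29]
orientation: [179.9, -0.1, 86.9]
force: [-1.1, -0.6, -0.8]
finger_gap: 0.499
finger_force: 0.0
```

Run:
```python
from geo import *
D={n:shot(n,f"pics/{n}4.png") for n in("scene","side")}
o=manip.observe();print(o["time"],o["tool_pos"],o["force"])
im=[cv2.imread(f"pics/{n}4.png") for n in("scene","side")]
cv2.imwrite("pics/c4.png",np.hstack([cv2.resize(im[0][110:300,205:405],(400,380),interpolation=2),cv2.resize(im[1][130:320,195:395],(400,380),interpolation=2)]))
```

```text
6.1833 [ 0.44561892 -0.07847453  0.28969348] [ 0.08520347 -0.33724051  0.59441637]
```

View pics/c4.png

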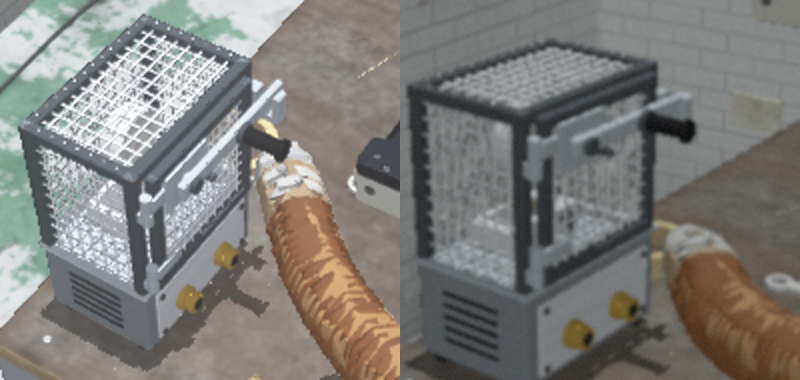

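The gate is shut, with the bar lying in the keeper at about (275,95) on the left and (680,105) on the right. I'll verify this by the knob's height and a keeper close-up.

Run:
```python
from geo import *
import pickle
p,a=pickle.load(open("g.pkl","rb"))
D={n:shot(n,f"pics/{n}5.png") for n in("scene","side")}
s,t=D["scene"],D["side"]
print(tri([ray(s,205+265/2,110+140/2),ray(t,195+270/2,130+126/2)]),knob(p,0,0),knob(p,0,.16))
a=cv2.imread("pics/scene5.png")[135:195,305:365];b=cv2.imread("pics/side5.png")[160:220,295:355]
cv2.imwrite("pics/c5.png",np.hstack([cv2.resize(x,(400,400),interpolation=2) for x in(a,b)]))
```

```text
(array([ 0.37646115, -0.25780569,  0.21223032]), [np.float64(0.00013608855500987915), np.float64(0.00013608855500985278)]) [ 0.38630145 -0.25223305  0.216     ] [ 0.38725694 -0.25230174  0.22794887]
```

View pics/c5.png

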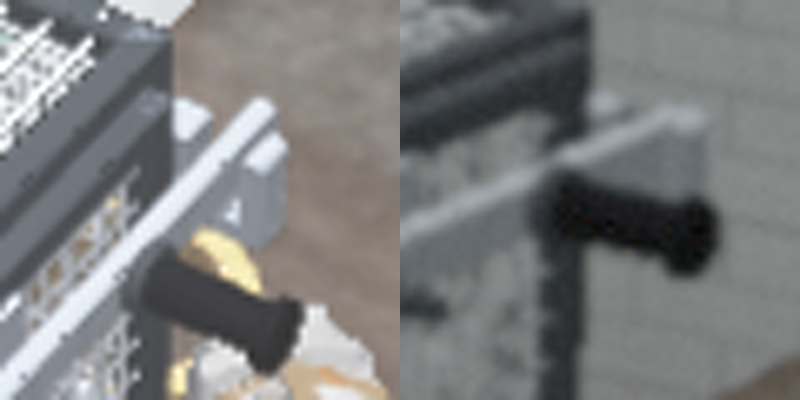

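The bar runs between the post and the keeper's front lip. The knob height is 0.212 m, matching the bar-down reading of 0.211 m at the start, so the bar is seated.

```bash
python3 -c "from station import manip; print(manip.finish_job())"
```

```text
the job is handed in; nothing more can be done
None
```

The gate is shut with its latch bar seated in the keeper's notch, the tin and elbow were never approached, and the job is handed in at about 6.3 s with the arm clear; no verdict was returned.

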